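Clear the supply box and hold its lid open for the count

TASK

The covered cup standing on the lid of the supply box is in the way: keeping it upright, seat it in the empty round hole of the cup tray and let go of it while the lid is still shut. Then raise the lid, which falls shut by itself, to 60 degrees from shut so that the cartons inside can be counted, and finish while still holding it there with the gripper, still and at that angle: do not let go at the end. Leave the two other cups, the steel bowl and the jar alone.

Things in the scene. Friction and masses are not known exactly. Their poses are not given: they have to be found in the camera images.
- box: White plastic supply box fixed to the table, 180 (x) by 220 (y) by 100 mm high, 4 mm walls; origin at the centre of its underside, z up. Its front (the side of the lid's handle) faces its own -x, the hinge line runs along its y at the far (+x) top rim. Its yaw varies.
- lid (a joint): Angle of the grey lid (180 by 220 mm, 6 mm thick, about 0.35 kg) about its hinge: 0 is shut (lid level, its top 106 mm above the table), growing as the front edge rises, pi/3 is 60 degrees, stop at 1.9. The hinge is nearly frictionless: the lid falls shut from any angle below 90 degrees unless held.
- lid_hinge (a point): Point on the hinge line, at the middle of the far top rim of the box: 90 mm along +x of the box and 100 mm up. Fixed.
- lid_handle (a point): Middle of the round bar (10 mm thick, 100 mm long, parallel to the hinge) of the lid's steel bow handle; moves with the lid. Arms at its ends slope forward and up from the lid's front edge: the bar stands free, 34 mm ahead of that edge, 28 mm above the lid's top. Shut: 214 mm in front of the hinge line and 34 mm above it, 134 mm above the table. It can turn between finger pads.
- cup: The loose covered medicine cup that starts standing on the lid: clear tapering cup, 33 mm wide at the foot, with a flat white cap 45 mm wide and 16 mm high on top, 52 mm high in all, about 40 g. Origin at the centre of its underside, z up.
- tray: White cup tray fixed to the table, left or right of the box: block 200 (x) by 80 (y) by 24 mm high, three round holes in a row along its x, 62 mm apart, each 42 mm wide and 18 mm deep. Origin at the centre of its underside.
- seat (a point): Centre of the floor of the tray's empty hole, the end one on the tray's +x side (62 mm from the tray's centre), 6 mm above the table and 18 mm below the tray's top. Axes as the tray's.
- cup_mid: Bystander: a like cup seated in the middle hole of the tray.
- cup_near: Bystander: a like cup seated in the end hole on the tray's -x side.
- bowl: Bystander: loose steel bowl, 110 mm across, 50 mm high, on the other side of the box from the tray.
- jar: Bystander: loose white jar, 52 mm across, 85 mm high, behind the box.
Mind the look-alikes: they are no part of the job. What is shaped like the cup but purple is not meant.

How it is judged:
On the way:
1. the cup from the lid stands in the empty hole of the tray, let go, with the lid still shut (horizontal distance between cup and seat below 0.007 m and z of cup in the frame of seat below 0.004 m and angle between cup's own z axis and vertical below 0.15 rad and contact force between cup and the fingers below 0.05 N and value of joint lid below 0.1 rad), for 0.2 s.
At the end, for the whole second after the job is handed in: The fingers hold the lid (over 0.2 N) still (under 0.1 rad/s) 54 to 66 degrees from shut, no loose thing touching box or lid; the cup rests untouched in the empty hole, within 7 mm of its centre, at most 4 mm above its floor, within 0.15 rad of upright (value of joint lid between 0.942462 and 1.1519 rad and velocity of joint lid between -0.1 and 0.1 rad/s and contact force between the fingers and box above 0.2 N and contact force between box and cup below 0.05 N and contact force between box and cup_mid below 0.05 N and contact force between box and cup_near below 0.05 N and contact force between box and bowl below 0.05 N and contact force between box and jar below 0.05 N and horizontal distance between cup and seat below 0.007 m and z of cup in the frame of seat below 0.004 m and angle between cup's own z axis and vertical below 0.15 rad and linear speed of cup below 0.02 m/s and contact force between cup and the fingers below 0.05 N); the arm keeps its last pose, push and grip.
It fails at once if the cup from the lid is tipped more than 40 degrees (angle between cup's own z axis and vertical above 0.7 rad).
It fails at once if the lid is raised with the cup still on it (value of joint lid above 0.12 rad and contact force between cup and box above 0.05 N).
It fails at once if one of the other cups is moved more than 15 mm or tipped (distance of any of cup_mid, cup_near from where it was at the start of the episode above 0.015 m or angle between any of cup_mid, cup_near's own z axis and vertical above 0.4 rad).
It fails at once if the bowl or the jar is moved more than 15 mm (distance of any of bowl, jar from where it was at the start of the episode above 0.015 m).
It also fails if it takes over 56 s, if anything falls off the work surface, if the arm or the gripper's body presses on something with over 40 N, if the wrist force passes 120 N, or if a joint passes its speed limit or range.

ROBOT

A 6-joint arm with a two-finger parallel gripper is mounted at the origin on the work surface. World frame = base frame: x ahead of the robot, y to its left, z up, the work surface at z = 0. Lengths are in m, angles in rad, forces in N, time in s.
With the tool pointing down it reaches from about 0.35 to 0.85 m from the base axis. Payload 8.1 kg.
Tool frame: the origin (TCP) lies at the centre of the arm's flange, where the gripper is bolted on; the fingertips stand 186 mm ahead of it and the grasp point (between the pads) lies 167 mm ahead of it; z points along the fingers, y is the direction in which the jaws open and shut (so a half turn about z gives the same grasp; the last joint's range is limited). The gripper opens to 93 mm and grips with 3 to 60 N. Pads are 15 mm wide; open, the fingers measure 128 mm over their backs; the gripper's body (75 mm by 188 mm) begins 65 mm behind the grasp point.
Start: joints at [-1.249, 0.13, 1.488, -0, 1.523, -0.085], TCP at [0.237, -0.551, 0.405] pointing down, gripper open.
Joint ranges: [-2.96, 2.96], [-0.89, 2.26], [0.02, 2.5], [-1.34, 4.48], [0, 2.73], [-2.66, 2.66]. Speed limits (rad/s): [2.39, 2.39, 2.79, 3.14, 3.14, 3.14].

INTERFACE

Orientations are given as a rotation vector (axis times angle).
In Python, from plant import robot, viewer, order gives the robot as it stands.
- The arm moves only by the tool apply_moves, never from a script. Its argument "deltas" is a list of rows, each a list of 3 entries, a list of its own where there are three numbers: the finger opening in mm, from 0 to 93, then the shift along the tool's x, y, z in mm, then the turn about the tool's z in rad. In form: [[grip, [dx, dy, dz], yaw], ...]. A call has 1 to 5 rows; each row shifts and turns the commanded pose from where the row before left it, along the tool's axes as they then stand; what a row does not reach is not made up. A row lasts 1/8 s, in which the tool goes at most 62.5 mm and 10.7 degrees, less where a joint would pass 70% of its speed; a pose out of reach is approached as far as the arm can. A call is refused whole if a number of a shift passes 62.5 or a number of a turn 0.188, either way. A call with a gripper value outside its range is refused whole. The fingers move at their own pace and stop on an object; "grip_force" is the grip in N (left out, the last holds). Time passes only in rows, so rows that do not move let the fingers close. It gives the time, the measured TCP pose, the force and the opening at its end, in the units of the state.
- robot.read_state(): the state, without advancing time (a new reading comes with each control period).
- viewer.read_camera(name): name is "scene" or "top" or "wrist"; returns the picture (480x640x3 uint8, blue, green, red); there is no depth.
- viewer.get_calibration(name): a dict with "fx", "fy", "cx", "cy" (pixels), "distortion" ([k1, k2, p1, p2, k3] as OpenCV has them; the pictures are not rectified), "R" (3x3) and "t" (3): a world point X has camera coordinates R X + t. Camera axes: x right, y down, z forward; pixel columns grow to the right and rows downward; lengths in m; the calibration is good to about 2 mm. A picture is of the moment at which its call begins: read the wrist's pose just before it. get_calibration takes no time and is no camera call; for the wrist camera it gives the pose at the moment of the call.
- order.close_job(): hands the job in, once; it reports no verdict.
The state is a dict: "t": time; "q": joint angles; "dq": joint speeds; "joint_torque": joint torques, N m; "tool_pos": TCP position; "orientation": TCP orientation; "force": force on the tool from outside, world axes, zero at the start; "wrist_torque": the same for the moment, N m; "opening": finger opening in m.
Only numpy, scipy, OpenCV 4.12 (cv2) and the standard library are available. Lean on these libraries where they do the work, as an engineer would, in place of code of your own. Each camera call takes 0.05 s, during which the arm holds its last target. There are 200 camera calls.

## Working session

There is one attempt and no reset: what is moved stays moved. The work goes in short steps, Python scripts to look and compute and a tool call to move; the robot and the scene stay as the last step left them, time stands still between calls to the robot, and variables do not carry over. Pictures are saved under pics/ and viewed, about 8 in all and at most 12, crops included, and the job is handed in when it is done.

Besides the shell and the picture viewer there is one more tool, called as name([rows], argument=value, ...), one row to a line, values as JSON. apply_moves: Moves the arm, as the interface text tells. Its arguments: {"type":"object","properties":{"deltas":{"type":"array"},"grip_force":{"type":"number"}},"required":["deltas"]}

```bash
mkdir -p pics; ls; python3 - <<'E'
from plant import robot, viewer, order
import cv2,numpy as np
s=robot.read_state(); print({k:np.round(v,3).tolist() for k,v in s.items()})
for n in ("scene","top"):
    im=viewer.read_camera(n); cv2.imwrite(f"pics/{n}0.png",im)
    c=viewer.get_calibration(n); print(n,{k:np.round(v,4).tolist() for k,v in c.items()})
E
```

```text
pics
{'t': 0.0, 'q': [-1.249, 0.131, 1.489, -0.0, 1.523, -0.085], 'dq': [-0.001, -0.002, -0.001, -0.0, -0.001, 0.001], 'joint_torque': [0.0, -55.983, -49.176, 0.077, 0.035, -0.0], 'tool_pos': [0.237, -0.551, 0.404], 'orientation': [-3.075, -0.634, 0.0], 'force': [0.175, -0.063, -0.101], 'wrist_torque': [-0.027, -0.049, 0.004], 'opening': 0.093}
scene {'fx': 538.1041, 'fy': 538.1041, 'cx': 314.5232, 'cy': 245.9253, 'distortion': [-0.1259, 0.0, 0.0, 0.0, 0.0], 'R': [[-0.6616, 0.7498, 0.0074], [0.6027, 0.5375, -0.5898], [-0.4462, -0.3858, -0.8075]], 't': [0.3959, -0.2912, 1.4179]}
top {'fx': 444.4094, 'fy': 444.4094, 'cx': 316.7012, 'cy': 245.4609, 'distortion': [-0.0413, 0.0, 0.0, 0.0, 0.0], 'R': [[0.024, -0.9995, -0.0214], [-0.9922, -0.0212, -0.123], [0.1225, 0.0242, -0.9922]], 't': [-0.0008, 0.6215, 0.9208]}
```

View pics/scene0.png

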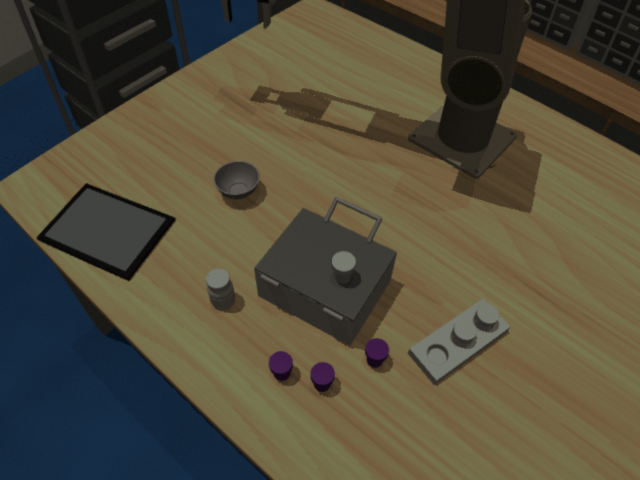

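View pics/top0.png

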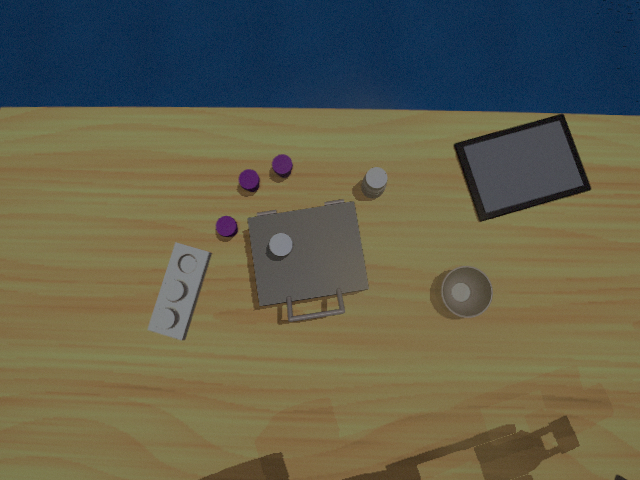

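The scene view shows the box with a white-capped cup on its lid at (344,265), the handle towards the robot, and the tray with its empty hole at (437,355). The bowl is at (237,180), the jar at (220,288), and three purple cups stand behind and beside the box.
The top view shows the cup at (281,245) and the empty hole at (188,263). Cup candidates in that view:
- White cap on the lid (281,245): this one fits, since it is the only one standing on the lid.
- White caps in the tray (176,290) and (168,318): bystanders.
- Purple (227,227), (249,180) and (282,165): not meant.

```bash
cat > h.py <<'E'
from plant import robot, viewer, order
import cv2,numpy as np
from scipy.spatial.transform import Rotation as Ro
def cast(c,px,z):
    K=np.array([[c['fx'],0,c['cx']],[0,c['fy'],c['cy']],[0,0,1]])
    u=cv2.undistortPoints(np.array(px,float).reshape(-1,1,2),K,np.array(c['distortion']))[:,0]
    R=np.array(c['R']);t=np.array(c['t']);o=-R.T@t
    d=np.c_[u,np.ones(len(u))]@R
    return o+d*((z-o[2])/d[:,2])[:,None]
def proj(c,P):
    K=np.array([[c['fx'],0,c['cx']],[0,c['fy'],c['cy']],[0,0,1]])
    return cv2.projectPoints(np.array(P,float).reshape(-1,3),cv2.Rodrigues(np.array(c['R']))[0],np.array(c['t']),K,np.array(c['distortion']))[0][:,0]
E
python3 - <<'E'
from h import *
im=cv2.imread('pics/top0.png'); c=viewer.get_calibration('top')
hsv=cv2.cvtColor(im,cv2.COLOR_BGR2HSV)
print(hsv[245,281],hsv[270,320],hsv[255,200],hsv[263,188],hsv[230,420])
low=((hsv[...,1]<70)).astype(np.uint8)*255
low[:190]=0;low[360:]=0;low[:,:140]=0;low[:,385:]=0
cs,_=cv2.findContours(low,cv2.RETR_EXTERNAL,cv2.CHAIN_APPROX_NONE)
v=im[190:350,140:380].copy()
for k in cs:
    if cv2.contourArea(k)>200:
        r=cv2.minAreaRect(k); b=cv2.boxPoints(r); print(cv2.contourArea(k),np.round(r[0]+r[1],1),b.round(1).tolist())
        cv2.drawContours(v,[k-np.array([140,190])],-1,(0,255,0),1)
br=((hsv[...,2]>125)&(hsv[...,1]<60)).astype(np.uint8)*255
big=np.vstack([cv2.resize(x,None,fx=2.5,fy=2.5,interpolation=cv2.INTER_CUBIC) for x in [im[200:345,140:380]*1]])
big=np.clip(big*1.6,0,255).astype(np.uint8)
big2=cv2.resize(cv2.bitwise_or(v[10:100],0),None,fx=2.5,fy=2.5)
cv2.imwrite('pics/c1.png',np.vstack([big,big2])[:600])
E
```

```text
[110  17 138] [26 19 93] [100  11 135] [110  11 136] [ 26  93 131]
3455.0 [178.8 291.   39.5  93.1] [[146.3000030517578, 329.70001220703125], [173.5, 240.6999969482422], [211.1999969482422, 252.1999969482422], [184.10000610351562, 341.20001220703125]]
10810.0 [308.  261.4 112.9 110.5] [[244.60000610351562, 214.3000030517578], [353.70001220703125, 197.0], [371.3999938964844, 308.5], [262.29998779296875, 325.8999938964844]]
```

View pics/c1.png

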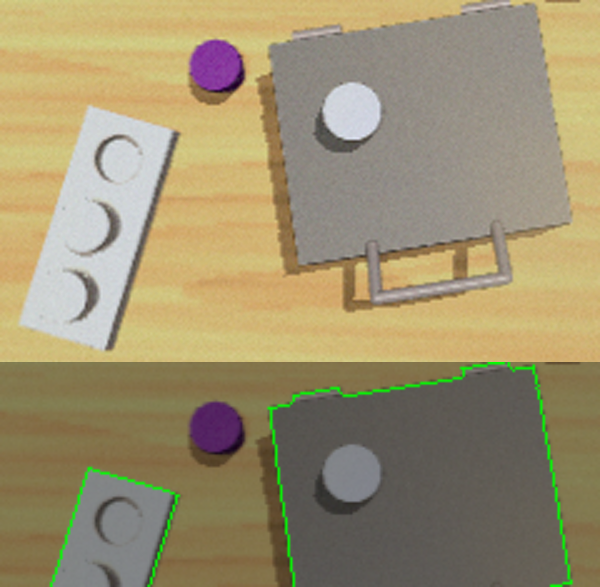

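The crop confirms it: the white-capped cup stands on the grey lid, at crop (351,111), which is image (280,244). The empty hole is the topmost one in the tray, at (188,263). The handle bar runs from (291,319) to (344,311).

```bash
python3 - <<'E'
from h import *
im=cv2.imread('pics/top0.png'); c=viewer.get_calibration('top')
hsv=cv2.cvtColor(im,cv2.COLOR_BGR2HSV)
m=((hsv[...,2]>118)&(hsv[...,1]<60)).astype(np.uint8)*255
mm=m.copy()*0; mm[225:270,260:305]=m[225:270,260:305]
k=max(cv2.findContours(mm,0,1)[0],key=cv2.contourArea); e=cv2.fitEllipse(k); print('cap px',e)
print('cup',cast(c,[e[0]],.158), 'diam',e[1][0]*np.linalg.norm(np.diff(cast(c,[[280,245],[281,245]],.158),axis=0)))
L=cast(c,[[248,218],[354,201.6],[368.4,288.4],[259.6,306]],.106); print('lid',L.round(4).tolist(),np.linalg.norm(L-np.roll(L,-1,0),axis=1).round(4))
H=cast(c,[[291.2,318.8],[343.6,311.2]],.134);print('bar',H.round(4).tolist(),H.mean(0),np.linalg.norm(H[1]-H[0]))
print('lid ctr',L.mean(0))
for a,b in((0,3),(1,2)):
    d=L[a]-L[b];print('x yaw',np.arctan2(d[1],d[0]))
for a,b in((0,1),(3,2)):
    d=L[a]-L[b];print('y yaw',np.arctan2(-d[0],d[1]))
d=H[0]-H[1];print('bar yaw',np.arctan2(-d[0],d[1]))
T=cast(c,[[175.2,242.4],[210.6,252.4],[182,339.2],[148,329.2]],.024);print('tray',T.round(4).tolist(),np.linalg.norm(T-np.roll(T,-1,0),axis=1).round(4),T.mean(0))
d=T[0]-T[3];y=np.arctan2(d[1],d[0]);print('tray yaw',y,'seat from tray',T.mean(0)[:2]+.062*np.array([np.cos(y),np.sin(y)]),'hole',cast(c,[[187.6,263.2]],.024))
# scene cross check
im=cv2.imread('pics/scene0.png'); c2=viewer.get_calibration('scene')
hsv=cv2.cvtColor(im,cv2.COLOR_BGR2HSV);print(hsv[262,344],hsv[270,310])
print('scene cup',cast(c2,[[344,262]],.158),'hole',cast(c2,[[437.5,353]],.024),'bar ends',cast(c2,[[330,203],[381,217]],.134))
s=robot.read_state();R=Ro.from_rotvec(s['orientation']).as_matrix();print(R.round(3),s['tool_pos'])
cw=viewer.get_calibration('wrist');Rw=np.array(cw['R']);print('wrist cam pos in tool',R.T@(-Rw.T@np.array(cw['t'])-s['tool_pos']),(Rw@R).round(2).tolist())
E
```

```text
cap px ((280.3931579589844, 244.09146118164062), (21.84463882446289, 21.886821746826172), 174.19126892089844)
cup [[0.60769003 0.07907839 0.158     ]] diam 0.041415550354355464
lid [[0.6661, 0.1524, 0.106], [0.7042, -0.0619, 0.106], [0.5296, -0.0927, 0.106], [0.4898, 0.1218, 0.106]] [0.2176 0.1773 0.2181 0.179 ]
bar [[0.4676, 0.0562, 0.134], [0.4844, -0.0434, 0.134]] [0.47597499 0.00639771 0.134     ] 0.1009631522250399
lid ctr [0.59742473 0.02988705 0.106     ]
x yaw 0.17198357208565845
x yaw 0.1748910772201872
y yaw 0.175660199056571
y yaw 0.18335102343475962
bar yaw 0.16728986124207496
tray [[0.6232, 0.3275, 0.024], [0.6027, 0.247, 0.024], [0.4128, 0.2998, 0.024], [0.4319, 0.376, 0.024]] [0.0831 0.1971 0.0786 0.1974] [0.5176561  0.31257393 0.024     ]
tray yaw -0.24806383673144022 seat from tray [0.57775825 0.29735123] hole [[0.57768372 0.29689569 0.024     ]]
[ 41  23 122] [25 25 62]
scene cup [[0.61260763 0.08293943 0.158     ]] hole [[0.58097978 0.30005563 0.024     ]] bar ends [[ 0.50529433 -0.04126215  0.134     ]
 [ 0.46497323  0.05917263  0.134     ]]
[[ 0.918  0.396 -0.001]
 [ 0.396 -0.918  0.002]
 [ 0.    -0.002 -1.   ]] [ 0.23736637 -0.55083789  0.40379013]
wrist cam pos in tool [0.06776558 0.00108716 0.01887412] [[0.0, 1.0, 0.0], [-0.97, 0.0, -0.25], [-0.25, 0.0, 0.97]]
```

All measurements agree: the lid is 0.218 x 0.178 m, the bar 0.101 m long, the box yaw about 0.175 and the tray yaw about -0.248. The cup is at (0.608, 0.079) and the seat at (0.578, 0.297). Next I move above the cup, keeping height.

apply_moves([
  [93,[39.3,-28.7,0],0],
  [93,[39.3,-28.7,0],0],
  [93,[39.3,-28.7,0],0],
  [93,[39.3,-28.7,0],0],
  [93,[39.3,-28.7,0],0],
])

```text
t: 0.72
tool_pos: [0.3616, -0.34, 0.4043]
orientation: [-3.076, -0.634, 0.0]
force: [1.0, 0.7, -0.4]
opening: 0.0931
```

apply_moves([
  [93,[39.3,-28.7,0],0],
  [93,[39.3,-28.7,0],0],
  [93,[39.3,-28.7,0],0],
  [93,[39.3,-28.7,0],0],
  [93,[39.3,-28.7,0],0],
])

```text
t: 1.35
tool_pos: [0.4852, -0.1304, 0.4044]
orientation: [-3.077, -0.635, 0.001]
force: [-0.1, -0.2, -0.0]
opening: 0.0931
```

apply_moves([
  [93,[39.3,-28.7,0],0],
  [93,[39.3,-28.7,0],0],
  [93,[39.3,-28.7,0],0],
  [93,[39.3,-28.7,0],0],
  [93,[39.3,-28.7,0],0],
])

```text
t: 1.98
tool_pos: [0.609, 0.0791, 0.4042]
orientation: [3.077, 0.635, -0.001]
force: [0.3, -1.2, 0.1]
opening: 0.093
```

apply_moves([
  [93,[0,0,0],-0.18],
  [93,[0,0,0],-0.18],
  [93,[0,0,0],-0.18],
  [93,[0,0,0],-0.18],
  [93,[0,0,0],-0.18],
])

```text
t: 2.6
tool_pos: [0.6084, 0.0776, 0.404]
orientation: [-2.488, -1.917, 0.002]
force: [-0.4, 0.1, -0.5]
opening: 0.0929
```

apply_moves([
  [93,[0,0,0],-0.18],
  [93,[0,0,0],-0.18],
  [93,[0,0,0],-0.18],
  [93,[0,0,0],-0.18],
  [93,[0,0,0],-0.18],
])

```text
t: 3.22
tool_pos: [0.6083, 0.0776, 0.4041]
orientation: [-1.407, -2.808, 0.001]
force: [-0.3, 0.8, -0.6]
opening: 0.0934
```

apply_moves([
  [93,[0,0,0],-0.18],
  [93,[0,0,0],-0.18],
  [93,[0,0,0],-0.18],
  [93,[0,0,0],-0.147],
  [93,[0,0,0],0],
])

```text
t: 3.85
tool_pos: [0.6084, 0.0776, 0.4042]
orientation: [-0.39, -3.116, 0.0]
force: [-0.4, 0.1, -0.4]
opening: 0.0929
```

```bash
cat >> h.py <<'E'
def go(target,yaw=None):
    s=robot.read_state();R=Ro.from_rotvec(s['orientation']).as_matrix();p=np.array(s['tool_pos'])
    y=np.arctan2(R[1,0],R[0,0])
    print('t %.2f'%s['t'],'tcp',p.round(4),'yaw %.4f'%y,'zaxis',R[:,2].round(3),'F',np.round(s['force'],2),'open %.4f'%s['opening'],'q6 %.2f'%s['q'][5])
    print('delta mm (tool)',(R.T@(np.array(target)-p)*1000).round(1),'turn',None if yaw is None else round(-((yaw-y+np.pi)%(2*np.pi)-np.pi),4))
    return s
E
python3 - <<'E'
from h import *
go([.608,.079,.404],2.894)
c=viewer.get_calibration('wrist');im=viewer.read_camera('wrist');cv2.imwrite('pics/w1.png',im)
print('expect',proj(c,[[.608,.079,.158],[.578,.297,.024]]))
hsv=cv2.cvtColor(im,cv2.COLOR_BGR2HSV)
m=((hsv[...,2]>118)&(hsv[...,1]<60)).astype(np.uint8)*255
for k in cv2.findContours(m,0,1)[0]:
    if cv2.contourArea(k)>800: e=cv2.fitEllipse(k);print(np.round(e[0]+e[1],1),cast(c,[e[0]],.158).round(4))
E
```

```text
t 3.85 tcp [0.6084 0.0776 0.4042] yaw 2.8929 zaxis [-0.001 -0.    -1.   ] F [-0.37  0.13 -0.38] open 0.0929 q6 -1.28
delta mm (tool) [0.7 1.3 0.2] turn -0.0011
expect [[315.39430933 251.98853272]
 [540.54578288 121.39161472]]
[158.  430.4  32.3  49.7] [[ 0.7072 -0.0591  0.158 ]]
[234.  191.2 272.  351.9] [[0.5606 0.042  0.158 ]]
[548.1  79.8 100.1 205.2] [[0.5433 0.2284 0.158 ]]
```

View pics/w1.png

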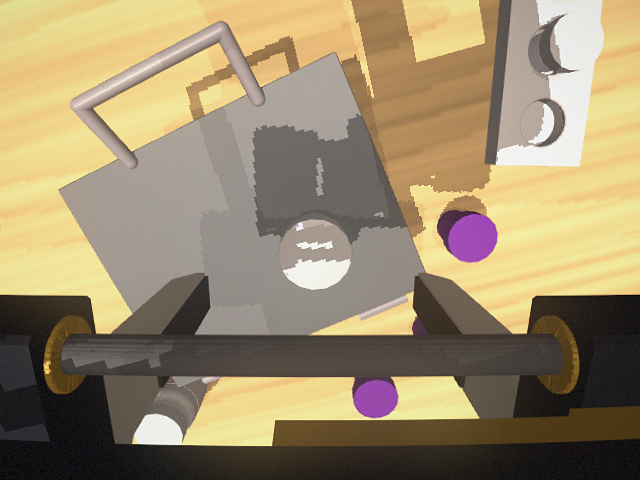

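The wrist view shows the cap centred at (315,254) against the predicted (315.4,252). The empty hole is at (543,122), predicted (540.5,121.4). The estimates hold to within about 1 mm, so I descend and grip the cap.

apply_moves([
  [93,[0.7,1.3,25],0],
  [93,[0,0,25],0],
  [93,[0,0,20],0],
  [93,[0,0,10],0],
  [93,[0,0,5.2],0],
], grip_force=10)

```text
t: 4.53
tool_pos: [0.6081, 0.079, 0.3192]
orientation: [-0.389, -3.117, 0.0]
force: [-0.2, 0.3, -0.4]
opening: 0.0929
```

apply_moves([
  [65,[0,0,0],0],
  [55,[0,0,0],0],
  [47,[0,0,0],0],
  [40,[0,0,0],0],
  [40,[0,0,0],0],
])

```text
t: 5.15
tool_pos: [0.6082, 0.079, 0.3197]
orientation: [0.388, 3.117, 0.0]
force: [-0.5, 0.0, -0.1]
opening: 0.0471
```

apply_moves([
  [40,[0,0,0],0],
  [40,[0,0,0],0],
])

```text
t: 5.4
tool_pos: [0.6082, 0.079, 0.3196]
orientation: [0.388, 3.117, 0.0]
force: [0.5, 0.4, 1.7]
opening: 0.0438
```

```bash
python3 - <<'E'
from h import *
go([.5775,.297,.319],2.894)
im=cv2.imread('pics/w1.png')
E
```

```text
t 5.40 tcp [0.6082 0.079  0.3196] yaw 2.8937 zaxis [ 0.  0. -1.] F [0.47 0.42 1.72] open 0.0438 q6 -1.28
delta mm (tool) [ 83.2 203.8   0.6] turn -0.0003
```

Gripped at 44 mm. Lift, then carry over.

apply_moves([
  [40,[0,0,-10],0],
  [40,[0,0,-20],0],
  [40,[0,0,-20],0],
  [40,[10,25,0],0],
  [40,[15,36,0],0],
])

```text
t: 6.02
tool_pos: [0.5994, 0.1442, 0.3721]
orientation: [0.391, 3.114, 0.001]
force: [0.7, -0.2, 0.1]
opening: 0.0437
```

apply_moves([
  [40,[16,39,0],0],
  [40,[16,39,0],0],
  [40,[14,35,0],0],
  [40,[12.2,29.8,0],0],
  [40,[0,0,0],0],
])

```text
t: 6.65
tool_pos: [0.577, 0.2993, 0.3713]
orientation: [0.383, 3.117, 0.002]
force: [0.1, 0.2, 0.3]
opening: 0.0441
```

```bash
python3 - <<'E'
from h import *
go([.5775,.297,.369],2.894)
ims=[]
for n in('wrist','scene'):
    c=viewer.get_calibration(n);im=viewer.read_camera(n);cv2.imwrite(f'pics/{n}2.png',im)
    print(n,proj(c,[[.5775,.297,.024]]))
    ims.append((n,im,c))
im=ims[0][1]; b=cv2.resize(ims[1][1][260:410,370:530],None,fx=2,fy=2)
cv2.imwrite('pics/v2.png',np.hstack([cv2.resize(im,(480,360)),cv2.resize(b,(320,300))[:, :].__class__(b.shape) if 0 else cv2.copyMakeBorder(b,0,60,0,0,cv2.BORDER_CONSTANT)]))
E
```

```text
t 6.65 tcp [0.577  0.2993 0.3713] yaw 2.8968 zaxis [ 0.002  0.001 -1.   ] F [0.07 0.2  0.32] open 0.0441 q6 -0.93
delta mm (tool) [-1.1 -2.1  2.3] turn 0.0028
wrist [[309.50620292 219.44899879]]
scene [[437.20875665 350.80347236]]
```

View pics/v2.png

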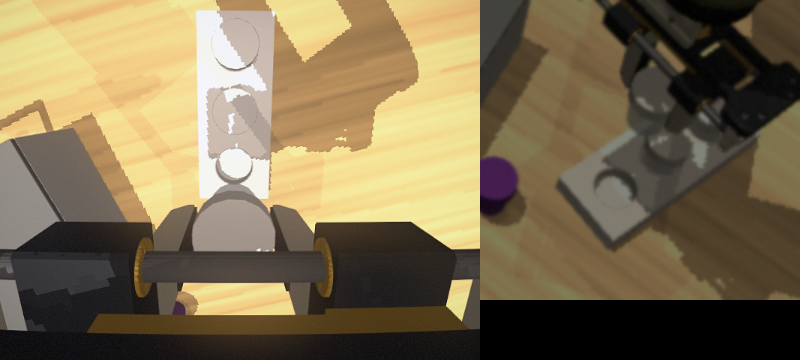

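The wrist view shows the cup held upright above the tray's end. The hole is at about (312,220), while my estimate projects to (309.5,219). I'll check that in an enlarged crop.

```bash
python3 - <<'E'
from h import *
im=cv2.imread('pics/wrist2.png')
b=cv2.resize(im[180:270,250:370],None,fx=6,fy=6,interpolation=cv2.INTER_CUBIC)
cv2.circle(b,(int((309.5-250)*6),int((219.4-180)*6)),3,(0,0,255),-1)
cv2.imwrite('pics/c3.png',b)
E
```

```text
(no output)
```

View pics/c3.png

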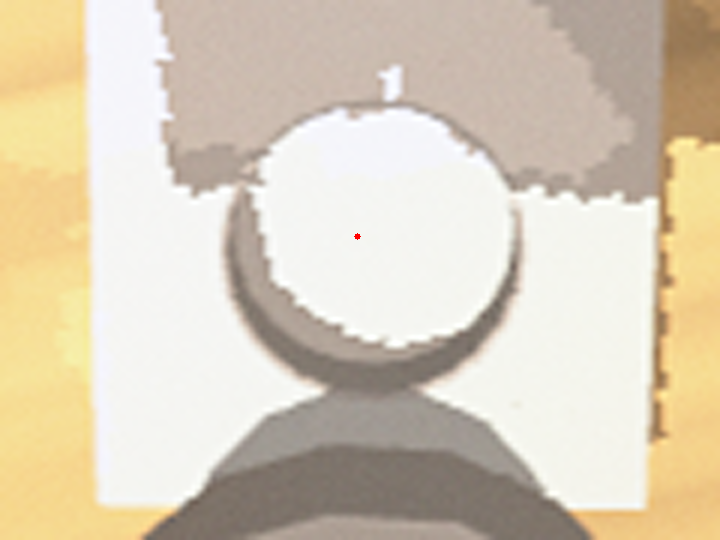

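```bash
python3 - <<'E'
from h import *
c=viewer.get_calibration('wrist'); im=cv2.imread('pics/wrist2.png')
s=go([.5775,.297,.369],2.894); R=Ro.from_rotvec(s['orientation']).as_matrix();p=np.array(s['tool_pos'])
h=cast(c,[[312.2,221]],.024)[0];print('hole',h.round(4),'in tool',(R.T@(h-p)*1000).round(1))
cap=p+R@[0,0,.167-.006]; foot=p+R@[0,0,.213]
print('cap top ctr proj',proj(c,[cap]), 'cap edges', proj(c,[cap+R@[0,.0225,0],cap-R@[0,.0225,0],cap-R@[.0225,0,0],cap+R@[.0225,0,0]]).round(1).tolist())
g=cv2.cvtColor(im,cv2.COLOR_BGR2GRAY).astype(int)
for r in (290,310): print(r,g[r,245:380:3].tolist())
E
```

```text
t 6.75 tcp [0.5776 0.2971 0.3708] yaw 2.8945 zaxis [ 0.001  0.    -1.   ] F [ 0.05  0.24 -0.6 ] open 0.0441 q6 -0.93
delta mm (tool) [ 0.1 -0.1  1.8] turn 0.0005
hole [0.5798 0.2963 0.024 ] in tool [-1.900e+00 -3.000e-01  3.468e+02]
cap top ctr proj [[314.17473518 314.88144374]] cap edges [[371.2, 314.9], [257.1, 314.8], [314.0, 365.1], [314.3, 260.5]]
290 [104, 107, 106, 78, 65, 78, 121, 156, 156, 156, 157, 156, 154, 156, 158, 155, 155, 157, 158, 155, 155, 155, 156, 156, 155, 156, 157, 153, 156, 159, 156, 158, 158, 159, 156, 157, 156, 157, 138, 71, 64, 69, 103, 106, 101]
310 [99, 51, 52, 54, 153, 153, 152, 151, 155, 152, 151, 150, 156, 151, 149, 151, 152, 150, 149, 149, 152, 156, 152, 153, 151, 156, 154, 153, 153, 154, 153, 152, 154, 152, 152, 152, 153, 152, 151, 152, 158, 53, 55, 51, 93]
```

```bash
python3 - <<'E'
from h import *
c=viewer.get_calibration('wrist')
s=go([.5775,.297,.369],2.894); im=viewer.read_camera('wrist'); cv2.imwrite('pics/wrist3.png',im)
R=Ro.from_rotvec(s['orientation']).as_matrix();p=np.array(s['tool_pos'])
print('hole pred',proj(c,[[.5775,.297,.024],p+R@[0,0,p[2]-.024]]))
b=cv2.resize(im[180:270,250:370],None,fx=6,fy=6,interpolation=cv2.INTER_CUBIC)
q=proj(c,[p+R@[0,0,p[2]-.024]])[0]
cv2.circle(b,(int((q[0]-250)*6),int((q[1]-180)*6)),3,(0,0,255),-1)
cv2.imwrite('pics/c4.png',b)
E
```

```text
t 6.75 tcp [0.5776 0.2971 0.3708] yaw 2.8945 zaxis [ 0.001  0.    -1.   ] F [ 0.05  0.24 -0.6 ] open 0.0441 q6 -0.93
delta mm (tool) [ 0.1 -0.1  1.8] turn 0.0005
hole pred [[312.32958619 218.239573  ]
 [312.60640905 218.86949166]]
```

View pics/c4.png

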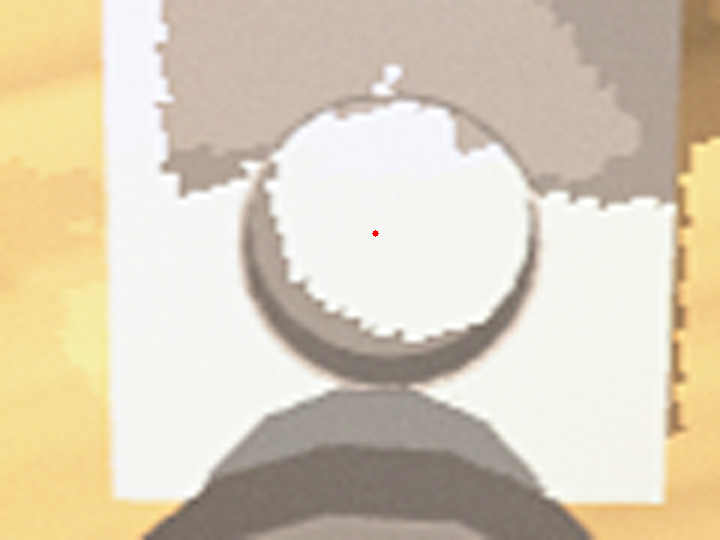

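The pose had still been settling in the last picture. In this settled one the hole centre is at (315.2,220.1), while the tool axis meets the tray top at (312.6,218.9). The held cap sits about 2.5 px left of its prediction. So the shift is about +3 mm along tool y and roughly 0 along x. I lower to just above the tray.

apply_moves([
  [40,[0,3,25],0],
  [40,[0,0,30],0],
  [40,[0,0,30],0],
  [40,[0,0,25],0],
  [40,[0,0,10],0],
])

```text
t: 7.42
tool_pos: [0.578, 0.2985, 0.2479]
orientation: [-0.39, -3.115, 0.002]
force: [-0.6, 0.0, -0.6]
opening: 0.044
```

apply_moves([
  [40,[0,0,5],0],
  [40,[0,0,0],0],
])

```text
t: 7.68
tool_pos: [0.5786, 0.2997, 0.2454]
orientation: [0.389, 3.117, 0.001]
force: [-0.3, -0.4, -1.0]
opening: 0.0436
```

```bash
python3 - <<'E'
from h import *
go([.5785,.2995,.243],2.894)
a=viewer.read_camera('scene'); w=viewer.read_camera('wrist'); t=viewer.read_camera('top')
f=lambda i,r,c:cv2.resize(i[r:r+100,c:c+130],(400,300),interpolation=cv2.INTER_CUBIC)
cv2.imwrite('pics/v5.png',np.vstack([np.hstack([f(a,295,375),f(t,205,130)]),np.hstack([cv2.resize(w,(400,300)),f(w,180,250)])]))
E
```

```text
t 7.67 tcp [0.5786 0.2997 0.2454] yaw 2.8934 zaxis [ 0.001  0.    -1.   ] F [-0.28 -0.42 -0.96] open 0.0436 q6 -0.92
delta mm (tool) [ 0.1 -0.3  2.4] turn -0.0006
```

View pics/v5.png

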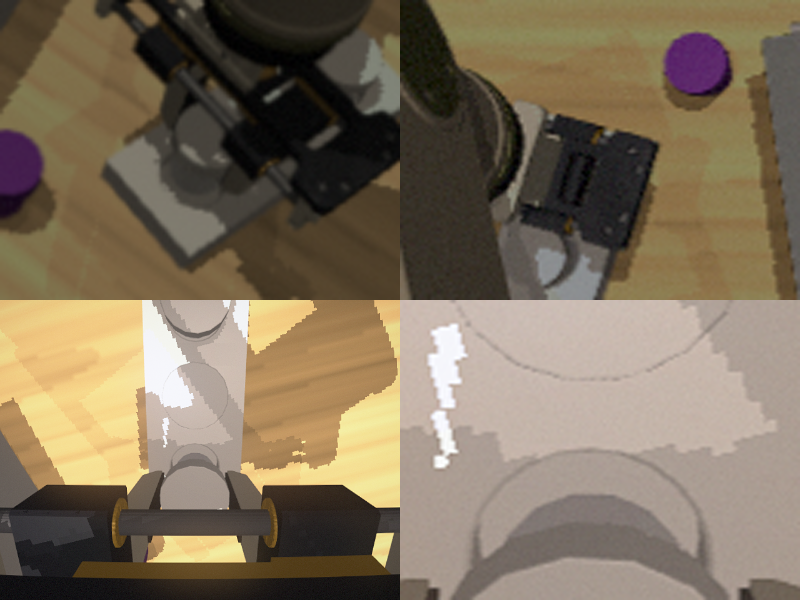

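The wrist crop shows the cup foot (x about 587) centred laterally in the hole rim (475–705, centre 590). It sits about 1 mm short along tool +x. I add +1 mm in x and insert while watching the force.

apply_moves([
  [40,[1,0,3],0],
  [40,[0,0,5],0],
  [40,[0,0,5],0],
  [40,[0,0,5],0],
  [40,[0,0,0],0],
])

```text
t: 8.45
tool_pos: [0.5769, 0.3, 0.2256]
orientation: [-0.388, -3.116, 0.001]
force: [-0.2, 0.4, -0.4]
opening: 0.0435
```

apply_moves([
  [40,[0,0,3],0],
  [40,[0,0,2.5],0],
  [40,[0,0,1.5],0],
  [40,[0,0,0],0],
])

```text
t: 8.95
tool_pos: [0.5773, 0.3001, 0.2197]
orientation: [0.388, 3.117, 0.0]
force: [0.2, -0.5, 0.9]
opening: 0.0436
```

apply_moves([
  [48,[0,0,0.5],0],
  [52,[0,0,0],0],
  [60,[0,0,0],0],
  [68,[0,0,0],0],
  [68,[0,0,0],0],
])

```text
t: 9.57
tool_pos: [0.5772, 0.3002, 0.219]
orientation: [-0.388, -3.117, -0.0]
force: [0.0, 0.3, 0.6]
opening: 0.0674
```

apply_moves([
  [68,[0,0,-10],0],
  [68,[0,0,-20],0],
  [68,[0,0,-40],0],
  [68,[0,0,-60],0],
  [68,[0,0,-50],0],
])

```text
t: 10.2
tool_pos: [0.5771, 0.3001, 0.4037]
orientation: [0.388, 3.114, 0.003]
force: [0.6, 0.8, -0.2]
opening: 0.068
```

apply_moves([
  [68,[0,0,0],0],
  [68,[0,0,0],0],
])

```text
t: 10.45
tool_pos: [0.5771, 0.3001, 0.4003]
orientation: [0.388, 3.116, 0.001]
force: [-0.5, -0.4, -0.4]
opening: 0.068
```

```bash
python3 - <<'E'
from h import *
c=viewer.get_calibration('wrist'); s=go([.476,.0075,.40],1.746)
w=viewer.read_camera('wrist');t=viewer.read_camera('scene');cv2.imwrite('pics/w6.png',w)
f=lambda i,r,c:cv2.resize(i[r:r+120,c:c+160],(400,300),interpolation=cv2.INTER_CUBIC)
p=s['tool_pos']; q=proj(c,[[p[0],p[1],.058],[.5785,.2995,.024]]);print(q)
cv2.imwrite('pics/v6.png',np.hstack([cv2.resize(w,(400,300)),f(t,290,370)]))
E
```

```text
t 10.45 tcp [0.5771 0.3001 0.4003] yaw 2.8938 zaxis [ 0.002  0.001 -1.   ] F [-0.46 -0.36 -0.38] open 0.0680 q6 -0.92
delta mm (tool) [  26.3 -308.5   -0. ] turn 1.1478
[[312.17098936 219.37075954]
 [311.75989063 213.34629389]]
```

View pics/v6.png

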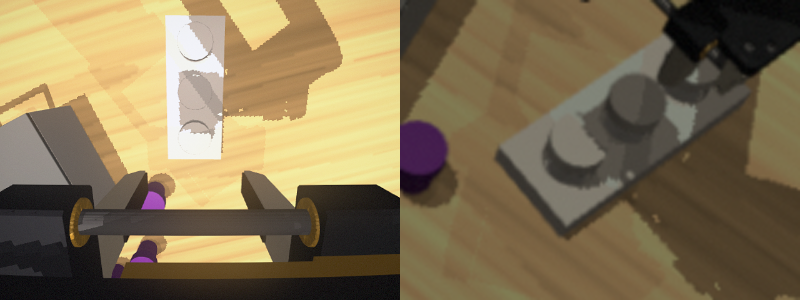

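The wrist view shows the cup upright in the end hole, released. The scene crop shows it at (577,145), level with its neighbours. Now on to the lid's handle.

apply_moves([
  [68,[3,-30,0],0],
  [68,[4,-50,0],0],
  [68,[4,-50,0],0],
  [68,[4,-50,0],0],
  [68,[4,-50,0],0],
])

```text
t: 11.18
tool_pos: [0.5012, 0.0805, 0.3974]
orientation: [-0.387, -3.115, 0.001]
force: [0.5, 0.4, 0.9]
opening: 0.0677
```

apply_moves([
  [60,[4,-50,0],0],
  [60,[3.3,-28.5,0],0],
  [60,[0,0,0],0.164],
  [60,[0,0,0],0.164],
  [60,[0,0,0],0.164],
])

```text
t: 11.8
tool_pos: [0.4756, 0.0074, 0.3975]
orientation: [-1.143, -2.923, 0.001]
force: [-0.6, -0.0, -0.3]
opening: 0.0599
```

apply_moves([
  [60,[0,0,0],0.164],
  [60,[0,0,0],0.164],
  [60,[0,0,0],0.164],
  [60,[0,0,0],0.164],
  [60,[0,0,0],0],
])

```text
t: 12.42
tool_pos: [0.4757, 0.0075, 0.3977]
orientation: [-2.016, -2.406, 0.002]
force: [0.4, 0.8, 0.5]
opening: 0.0598
```

apply_moves([
  [60,[0,0,0],0],
])

```text
t: 12.55
tool_pos: [0.4758, 0.0076, 0.3982]
orientation: [-2.014, -2.41, 0.001]
force: [-0.8, -0.1, -1.1]
opening: 0.06
```

```bash
python3 - <<'E'
from h import *
c=viewer.get_calibration('wrist'); s=go([.477,.0075,.301],1.746)
w=viewer.read_camera('wrist');cv2.imwrite('pics/w7.png',w)
u=np.array([-np.sin(.175),np.cos(.175),0])*.05;b=np.array([.477,.0075,.134])
print('bar pred',proj(c,[b,b-u,b+u]).round(1).tolist())
cv2.imwrite('pics/v7.png',w)
E
```

```text
t 12.55 tcp [0.4758 0.0076 0.3982] yaw 1.7495 zaxis [-0.002  0.    -1.   ] F [-0.78 -0.13 -1.07] open 0.0600 q6 -0.27
delta mm (tool) [-0.3  1.3 97.2] turn 0.0035
bar pred [[314.1, 243.4], [313.6, 314.3], [314.6, 165.3]]
```

View pics/v7.png

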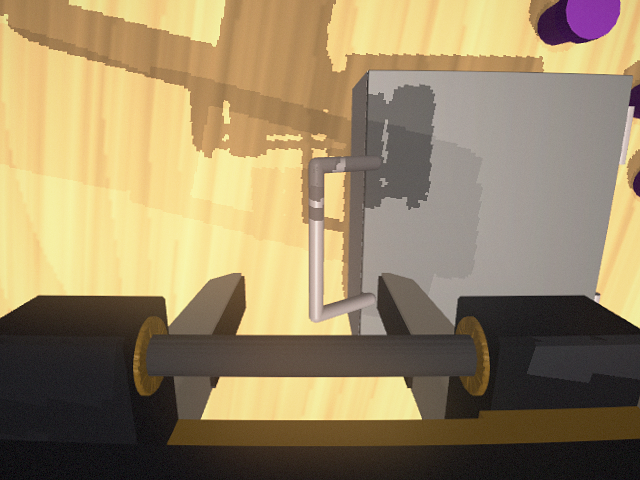

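The view shows the bar at x about 316.5, from y 165 to 314, against a predicted x of 314. The fingertips are centred on x about 311.5. So the shift is about +3.5 mm along tool y, and then I descend onto the bar.

apply_moves([
  [50,[0,3.5,25],0.003],
  [50,[0,0,30],0],
  [50,[0,0,25],0],
  [50,[0,0,13],0],
  [50,[0,0,5],0],
], grip_force=20)

```text
t: 13.22
tool_pos: [0.4794, 0.0081, 0.3005]
orientation: [-2.021, -2.404, 0.001]
force: [0.1, 0.4, 0.3]
opening: 0.0502
```

apply_moves([
  [40,[0,0,0],0],
  [30,[0,0,0],0],
  [20,[0,0,0],0],
  [14,[0,0,0],0],
  [14,[0,0,0],0],
])

```text
t: 13.85
tool_pos: [0.4795, 0.0081, 0.3012]
orientation: [2.022, 2.404, 0.0]
force: [-0.1, 1.5, 0.2]
opening: 0.0143
```

apply_moves([
  [10,[0,0,0],0],
  [5,[0,0,0],0],
  [5,[0,0,0],0],
  [5,[0,0,0],0],
])

```text
t: 14.35
tool_pos: [0.4789, 0.008, 0.301]
orientation: [-2.021, -2.403, 0.003]
force: [-5.7, -1.5, 4.3]
opening: 0.0093
```

Gripped with the opening at 9.3 mm, so the bar is held. Now I work out the arc steps about the hinge.

```bash
python3 - <<'E'
import numpy as np
th=np.radians(np.arange(0,61,3)); a=np.arctan2(.034,.214)+th; r=np.hypot(.214,.034)
print(np.diff(np.c_[.214-r*np.cos(a),.034-r*np.sin(a)]*1000,axis=0).round(1).tolist())
E
```

```text
[[2.1, -11.2], [2.7, -11.0], [3.2, -10.9], [3.8, -10.7], [4.3, -10.5], [4.9, -10.2], [5.4, -10.0], [5.9, -9.7], [6.4, -9.3], [6.9, -9.0], [7.4, -8.6], [7.8, -8.2], [8.2, -7.8], [8.6, -7.4], [9.0, -6.9], [9.4, -6.4], [9.7, -5.9], [10.0, -5.4], [10.2, -4.9], [10.5, -4.3]]
```

apply_moves([
  [5,[0,2.1,-11.2],0],
  [5,[0,2.7,-11],0],
  [5,[0,3.2,-10.9],0],
  [5,[0,3.8,-10.7],0],
  [5,[0,4.3,-10.5],0],
])

```text
t: 14.98
tool_pos: [0.4948, 0.0108, 0.3558]
orientation: [-2.021, -2.402, 0.004]
force: [-8.3, -1.4, 1.8]
opening: 0.0092
```

apply_moves([
  [5,[0,4.9,-10.2],0],
  [5,[0,5.4,-10],0],
  [5,[0,5.9,-9.7],0],
  [5,[0,6.4,-9.3],0],
  [5,[0,6.9,-9],0],
])

```text
t: 15.6
tool_pos: [0.5236, 0.016, 0.405]
orientation: [-2.021, -2.402, 0.004]
force: [-13.1, -1.5, 8.9]
opening: 0.0091
```

```bash
python3 - <<'E'
from h import *
s=go([0,0,0]); a=viewer.read_camera('scene'); cv2.imwrite('pics/s8.png',a)
E
```

```text
t 15.60 tcp [0.5236 0.016  0.405 ] yaw 1.7428 zaxis [-0.004 -0.    -1.   ] F [-13.11  -1.47   8.87] open 0.0091 q6 -0.24
delta mm (tool) [  73.7 -517.2  406.9] turn None
```

At about 30° the force is roughly 16 N outward along the radius, meaning I am pushing slightly towards the hinge. I relieve it by about 1.5 mm outward and carry on.

apply_moves([
  [5,[0,6.6,-9.1],0],
  [5,[0,7.2,-8.8],0],
  [5,[0,8,-8],0],
  [5,[0,8.4,-7.6],0],
  [5,[0,9,-6.9],0],
])

```text
t: 16.27
tool_pos: [0.5632, 0.0231, 0.4454]
orientation: [-2.022, -2.404, -0.001]
force: [-5.4, 2.4, 4.6]
opening: 0.0092
```

apply_moves([
  [5,[0,9.2,-6.8],0],
  [5,[0,9.6,-6.2],0],
  [5,[0,10,-5.5],0],
  [5,[0,10.2,-4.9],0],
  [5,[0,10.5,-4.3],0],
])

```text
t: 16.9
tool_pos: [0.6125, 0.0316, 0.4726]
orientation: [2.022, 2.404, 0.002]
force: [-4.5, 2.1, 4.1]
opening: 0.0093
```

apply_moves([
  [5,[0,0,0],0],
  [5,[0,0,0],0],
])

```text
t: 17.15
tool_pos: [0.6119, 0.0315, 0.4723]
orientation: [2.022, 2.404, 0.002]
force: [-3.4, 2.9, 5.9]
opening: 0.0092
```

```bash
python3 - <<'E'
from h import *
s=go([0,0,0]); a=viewer.read_camera('scene'); t=viewer.read_camera('top')
p=np.array(s['tool_pos'])
up=p[2]-.301; fx=(p[:2]-[.4792,.008])@[np.cos(.175),np.sin(.175)]
print('bar rise/fwd',up,fx,'theta from rise',np.degrees(np.arcsin((up+.034)/.2167))-9.03,'from fwd',np.degrees(np.arccos((.214-fx)/.2167))-9.03)
cv2.imwrite('pics/s9.png',a);cv2.imwrite('pics/t9.png',t)
f=lambda i,r,c:cv2.resize(i[r:r+240,c:c+320],(400,300),interpolation=cv2.INTER_CUBIC)
cv2.imwrite('pics/v9.png',np.clip(1.6*np.vstack([f(a,170,190),f(t,140,130)]),0,255).astype(np.uint8))
E
```

```text
t 17.15 tcp [0.6119 0.0315 0.4723] yaw 1.7433 zaxis [ 0.001  0.001 -1.   ] F [-3.41  2.93  5.86] open 0.0092 q6 -0.20
delta mm (tool) [  73.8 -608.7  471.7] turn None
bar rise/fwd 0.171273117527537 0.13476222960699683 theta from rise 62.28043522128968 from fwd 59.52200764080398
```

View pics/v9.png

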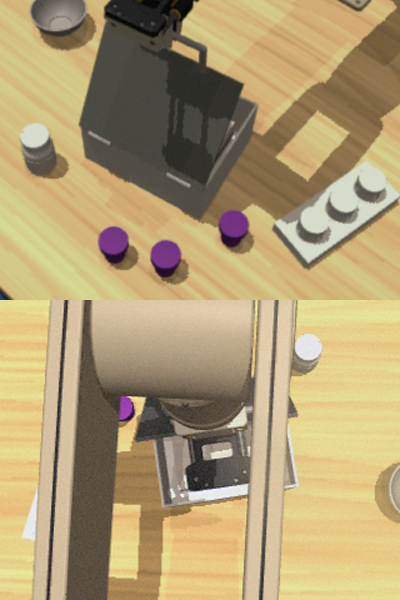

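The scene crop shows the lid held open by the gripper, with the cup seated at crop (314,222) and the bowl, jar and other cups undisturbed. I check the angle independently from the lid's raised corner, at crop (242,85), which is image (384,238).

```bash
python3 - <<'E'
from h import *
c=viewer.get_calibration('scene'); ex=np.array([.985,.174,0]);ey=np.array([-.174,.985,0]);ez=np.array([0,0,1.])
for H in ([.690,.0453,.1],[.686,.0445,.1]):
  for th in (54,57,60,63,66):
    a=np.radians(th); d=-np.cos(a)*ex+np.sin(a)*ez; n=np.sin(a)*ex+np.cos(a)*ez
    print(th,proj(c,[H+.18*d+.006*n+.11*ey, H+.006*n+.11*ey]).round(1).tolist())
im=cv2.imread('pics/s9.png'); g=cv2.goodFeaturesToTrack(cv2.cvtColor(im,6)[225:255,370:400],4,.1,4); print(g[:,0]+[370,225])
for n in ('scene0','s9'):
  i=cv2.imread(f'pics/{n}.png'); print(n,[ (i[r,q]).tolist() for r,q in((355,437),(347,441))])
s=robot.read_state();print(np.round(s['force'],1),np.round(s['dq'],3))
E
```

```text
54 [[386.4, 233.8], [350.6, 322.0]]
57 [[384.6, 235.1], [350.6, 322.1]]
60 [[382.7, 236.8], [350.5, 322.3]]
63 [[380.7, 238.7], [350.5, 322.4]]
66 [[378.5, 240.9], [350.4, 322.5]]
54 [[387.4, 232.1], [351.7, 320.3]]
57 [[385.7, 233.5], [351.6, 320.4]]
60 [[383.8, 235.1], [351.6, 320.6]]
63 [[381.7, 237.0], [351.5, 320.7]]
66 [[379.6, 239.2], [351.5, 320.8]]
[[384. 237.]
 [382. 247.]
 [393. 253.]]
scene0 [[110, 121, 118], [39, 44, 47]]
s9 [[78, 85, 85], [126, 138, 134]]
[-2.7  3.9  4. ] [-0.002 -0.003  0.004 -0.002  0.001 -0.   ]
```

The raised corner at (384,237) fits about 58–60°. The tool rise gives 62° and the forward travel 59.5°, all inside 54–66°. The arm is still, with a force of a few N. At release the tool stood 100.6 mm below its grasp height, which matches the 100 mm from lid top to seat floor. I hand it in.

```bash
python3 -c "
from plant import order
print(order.close_job())"
```

```text
the job is handed in; nothing more can be done
None
```

I seated the covered cup upright in the tray's empty hole and let go of it while the lid was still shut. I then gripped the bow handle and raised the lid to about 60°. I handed the job in at about 17 s of the 56 s, with the gripper still holding the lid. The hand-in reports no verdict.

- **Lid angle:** three estimates gave 62° (tool rise), 59.5° (tool forward travel) and about 58–60° (lid corner in the scene view). They differ by up to 4° but all lie within 54–66°.
- **Hold:** the grip opening was 9.2 mm on the 10 mm bar. The force was about 6 N and the joints were at rest.
- **Cup:** it looks upright and level with its neighbours in the last scene view. The tool at release stood about 100.6 mm below its grasp height, against the 100 mm from lid top to hole floor. I did not measure the cup's position and height in the hole separately after the lid was up.
- **Bystanders:** the other two cups, the bowl and the jar look undisturbed.
- **What disagreed:** the first estimates from the top camera were about 2–3 mm off for the hole and the bar, and I corrected both from the wrist views. Halfway up, the lid pushed back with about 16 N because my arc was slightly too close to the hinge, so I eased it outward by about 1.5 mm.

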